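Weigh out the loaded lamp ballast

ROBOT

A 6-joint arm with a two-finger parallel gripper is mounted at the origin on the work surface. World frame = base frame: x ahead of the robot, y to its left, z up, the work surface at z = 0. Lengths are in m, angles in rad, forces in N, time in s.
With the tool pointing down it reaches from about 0.35 to 0.8 m from the base axis. Payload 7.3 kg.
Tool frame: the origin (TCP) lies at the very end of the fingers, on their centre line; the grasp point (between the pads) lies 19 mm behind it; z points along the fingers, y is the line along which they close (so a half turn about z gives the same grasp; the last joint's range is limited). The gripper opens to 85 mm and grips with 20 to 120 N. Pads are 22 mm wide; open, the fingers measure 114 mm over their backs; the gripper's body (76 mm by 85 mm) begins 54 mm behind the grasp point. The pads swing forward as they close: fully open they stand 13 mm farther back than shut.
Start: joints at [1.096, 0.342, 1.524, -0, 1.275, -0.146], TCP at [0.17, 0.497, 0.231] pointing down, gripper open.
Joint ranges: [-2.53, 2.53], [-0.77, 2.02], [0.04, 2.7], [-1, 4.14], [0.28, 2.66], [-3.11, 3.11]. Speed limits (rad/s): [2.57, 2.57, 3.14, 3.14, 3.14, 3.14].

INTERFACE

Orientations are given as a rotation vector (axis times angle).
In Python, from station import read_state, camera, job_done gives the robot as it stands.
- The arm moves only by the shell command python3 -m handwheel 'ROWS' [FORCE]. ROWS is JSON, a list of rows, each a list of 5 numbers: the shift along the world's x, y, z each as a share of 50 mm, from -1 to 1, then the turn about the world's z as a share of pi/2 rad, from -1 to 1, then the closure, from -1 (fully open) to 1 (shut). In form: [[x, y, z, yaw, jaw], ...]. A call has exactly 8 rows; each row shifts and turns the commanded pose from where the row before left it; what a row does not reach is not made up. A row lasts 1/10 s, in which the tool goes at most 50 mm and 8.59 degrees, less where a joint would pass 70% of its speed; a pose out of reach is approached as far as the arm can. A call with a number of a shift or a turn outside -1 to 1 is refused whole. A call with a gripper value outside its range is refused whole. The fingers move at their own pace and stop on an object; FORCE is the grip in N (left out, the last holds). Time passes only in rows, so rows that do not move let the fingers close, or fill a call up. It gives the time, the measured TCP pose, the force, the opening and the grip force at its end, in the units of the state.
- read_state(): the state, without advancing time (a new reading comes with each control period).
- camera(name): name is "scene" or "top" or "wrist"; returns a dict with "color" (400x640x3 uint8, red, green, blue), "depth" (400x640 float32, m along the optical axis (not along the pixel's ray), 0 where there is no reading), "fx", "fy", "cx", "cy" (pixels), "rvec" (rotation vector, rad) and "tvec" (3), from world to camera coordinates, as OpenCV has them; the wrist camera has in their place "T_tool_cam" (4x4, takes a point from camera to tool coordinates, whose origin is the TCP and whose axes are the flange's). Camera axes: x right, y down, z forward; pixel columns grow to the right and rows downward; lengths in m; the calibration is good to about 2 mm. A picture is of the moment at which its call begins: read the wrist's pose just before it.
- job_done(): hands the job in; it is judged then, once.
The state is a dict: "t": time; "joint_pos": joint angles; "qvel": joint speeds; "joint_efforts": joint torques, N m; "ee_pos": TCP position; "orientation": TCP orientation; "contact_force": force on the tool from outside, world axes, zero at the start; "ft_torque": the same for the moment, N m; "finger_gap": finger opening in m; "grasp_force": force on a finger pad.
Only numpy, scipy, OpenCV 4.12 (cv2) and the standard library are available. Lean on these libraries where they do the work, as an engineer would, in place of code of your own. Each camera call takes 0.05 s, during which the arm holds its last target. There are 200 camera calls.

TASK

Three alike ballast boxes for a bench lamp stand in the wooden rack; only one still has its steel core and is clearly heavier than the other two. Find the heavy one by feeling its weight and lower it gently, without dropping it, into the cradle of the green lamp foot, so that it stands upright on the cradle's floor between the cheeks. In the end the two light boxes must stand upright in the rack, and the other things lying about on the bench must not be knocked about.

Things in the scene. Friction and masses are not known exactly. Their poses are not given: they have to be found in the camera images.
- box_a: one of three outwardly identical closed plain-metal ballast boxes, 56 (its x) x 44 (its y) x 80 mm high; origin at the centre of its underside, z up. At the start it stands in one of the rack's slots. The box with the steel core weighs about 0.7 kg in all, one with only a wooden filler about 0.23 kg; nothing outside shows which is which
- box_b: one of three outwardly identical closed plain-metal ballast boxes, 56 (its x) x 44 (its y) x 80 mm high; origin at the centre of its underside, z up. At the start it stands in one of the rack's slots. The box with the steel core weighs about 0.7 kg in all, one with only a wooden filler about 0.23 kg; nothing outside shows which is which
- box_c: one of three outwardly identical closed plain-metal ballast boxes, 56 (its x) x 44 (its y) x 80 mm high; origin at the centre of its underside, z up. At the start it stands in one of the rack's slots. The box with the steel core weighs about 0.7 kg in all, one with only a wooden filler about 0.23 kg; nothing outside shows which is which
- rack: fixed plywood rack, 80 (x) x 172 (y) x 87 mm high; origin under its centre. On an 8 mm base four 6 mm fins, 87 mm high, make three slots 48 mm wide at y = -54, 0, 54 mm; a box stands in a slot, its 56 mm length along the rack's x. Fins cover its wide faces; the slots' x ends are open above lips (top 14 mm, 68 mm apart), so a box is gripped there over its 56 mm length
- lamp_foot: fixed green foot with a cradle; origin under the cradle's centre at bench level. Floor 8 mm up; cheeks at x = +-33.5 mm, 63 mm apart inside, 50 mm long (y), flared at 90 to 102 mm height, above a seated box's top. Ends at +-y open above lips (top 14 mm), 56 mm apart inside. The box's 56 mm length goes along x: hold it over its 44 mm width. Stub 74 mm high at x = 62 mm
- tin: bystander: loose tin, 60 mm across, 70 mm high; origin at the centre of its underside
- hammer: bystander: loose hammer lying on the bench along its x; origin near its middle at bench level
- screwdriver: bystander: loose screwdriver lying on the bench along its x; origin near its middle at bench level
- wrench: bystander: loose wrench lying on the bench along its x; origin near its middle at bench level
- tape: bystander: loose grey ring (tape roll), 90 mm across, 24 mm high; origin at the centre of its underside
- cup: bystander: loose steel cup, 70 mm across the rim, 70 mm high; origin at the centre of its underside
There are look-alikes about, which are no part of the job. What is shaped like the box_c but red is not meant. Leave any pink look-alike of the lamp_foot alone.

How it is judged:
At the end, for the whole second after the job is handed in: The box with the steel core (over 4.2 N on the foot) stands upright and in line in the cradle, within 7 mm (x) and 8 mm (y) of its centre and 4 mm of its floor; the other two stand upright in the rack, within 10 mm of its middle line and 4 mm of its base; all at rest ((((x of box_a in the frame of lamp_foot between -0.007 and 0.007 m and y of box_a in the frame of lamp_foot between -0.008 and 0.008 m and z of box_a in the frame of lamp_foot between 0.004 and 0.012 m and angle between box_a's own z axis and vertical below 0.08 rad and angle between the x axis of box_a and the x axis of lamp_foot, either way round below 0.15 rad and contact force between box_a and lamp_foot above 4.2 N and linear speed of box_a below 0.02 m/s) and (x of box_b in the frame of rack between -0.01 and 0.01 m and y of box_b in the frame of rack between -0.07 and 0.07 m and z of box_b in the frame of rack between 0.004 and 0.012 m and angle between box_b's own z axis and vertical below 0.08 rad and linear speed of box_b below 0.02 m/s) and (x of box_c in the frame of rack between -0.01 and 0.01 m and y of box_c in the frame of rack between -0.07 and 0.07 m and z of box_c in the frame of rack between 0.004 and 0.012 m and angle between box_c's own z axis and vertical below 0.08 rad and linear speed of box_c below 0.02 m/s)) or ((x of box_b in the frame of lamp_foot between -0.007 and 0.007 m and y of box_b in the frame of lamp_foot between -0.008 and 0.008 m and z of box_b in the frame of lamp_foot between 0.004 and 0.012 m and angle between box_b's own z axis and vertical below 0.08 rad and angle between the x axis of box_b and the x axis of lamp_foot, either way round below 0.15 rad and contact force between box_b and lamp_foot above 4.2 N and linear speed of box_b below 0.02 m/s) and (x of box_a in the frame of rack between -0.01 and 0.01 m and y of box_a in the frame of rack between -0.07 and 0.07 m and z of box_a in the frame of rack between 0.004 and 0.012 m and angle between box_a's own z axis and vertical below 0.08 rad and linear speed of box_a below 0.02 m/s) and (x of box_c in the frame of rack between -0.01 and 0.01 m and y of box_c in the frame of rack between -0.07 and 0.07 m and z of box_c in the frame of rack between 0.004 and 0.012 m and angle between box_c's own z axis and vertical below 0.08 rad and linear speed of box_c below 0.02 m/s)) or ((x of box_c in the frame of lamp_foot between -0.007 and 0.007 m and y of box_c in the frame of lamp_foot between -0.008 and 0.008 m and z of box_c in the frame of lamp_foot between 0.004 and 0.012 m and angle between box_c's own z axis and vertical below 0.08 rad and angle between the x axis of box_c and the x axis of lamp_foot, either way round below 0.15 rad and contact force between box_c and lamp_foot above 4.2 N and linear speed of box_c below 0.02 m/s) and (x of box_a in the frame of rack between -0.01 and 0.01 m and y of box_a in the frame of rack between -0.07 and 0.07 m and z of box_a in the frame of rack between 0.004 and 0.012 m and angle between box_a's own z axis and vertical below 0.08 rad and linear speed of box_a below 0.02 m/s) and (x of box_b in the frame of rack between -0.01 and 0.01 m and y of box_b in the frame of rack between -0.07 and 0.07 m and z of box_b in the frame of rack between 0.004 and 0.012 m and angle between box_b's own z axis and vertical below 0.08 rad and linear speed of box_b below 0.02 m/s)))); the robot touches nothing.
It fails at once if a box is dropped into the cradle (faster than 0.35 m/s between the cheeks) ((horizontal distance between box_a and lamp_foot below 0.015 m and z of box_a in the frame of lamp_foot below 0.03 m and linear speed of box_a above 0.35 m/s) or (horizontal distance between box_b and lamp_foot below 0.015 m and z of box_b in the frame of lamp_foot below 0.03 m and linear speed of box_b above 0.35 m/s) or (horizontal distance between box_c and lamp_foot below 0.015 m and z of box_c in the frame of lamp_foot below 0.03 m and linear speed of box_c above 0.35 m/s)).
It fails at once if a bystander is knocked more than 40 mm from its place (distance of any of tin, hammer, screwdriver, wrench, tape, cup from where it was at the start of the episode above 0.04 m).
It also fails if it takes over 70 s, if anything falls off the work surface, if the arm or the gripper's body presses on something with over 40 N, if the wrist force passes 120 N, or if a joint passes its speed limit or range.

## Working session

There is one attempt and no reset: what is moved stays moved. The work goes in short steps, Python scripts to look and compute and a shell command to move; the robot and the scene stay as the last step left them, time stands still between calls to the robot, and variables do not carry over. Pictures are saved under pics/ and viewed, at most 10 in all, crops included, and the job is handed in when it is done.

```bash
mkdir -p pics
python3 - <<'E'
from station import read_state,camera
import cv2,numpy as np
s=read_state();print({k:np.round(v,3).tolist() for k,v in s.items()})
for n in("top","scene"):
    c=camera(n);cv2.imwrite(f"pics/{n}0.png",c["color"][:,:,::-1]);np.savez(f"{n}0.npz",**c)
    print(n,c["fx"],c["cx"],c["cy"],c["rvec"],c["tvec"])
E
```

```text
{'t': 0.0, 'joint_pos': [1.096, 0.343, 1.525, 0.0, 1.275, -0.146], 'qvel': [0.0, 0.001, -0.001, 0.001, 0.001, 0.0], 'joint_efforts': [-0.0, -43.368, -24.601, -0.0, 0.008, 0.0], 'ee_pos': [0.169, 0.497, 0.231], 'orientation': [-0.514, -3.099, 0.002], 'contact_force': [-0.679, -0.307, -0.256], 'ft_torque': [0.042, 0.033, 0.013], 'grasp_force': 0.0, 'finger_gap': 0.085}
top 401.95812129080014 317.5312399414623 206.6494905173321 [ 2.20713535 -2.16298626  0.03286175] [-0.00563106  0.54402284  1.18065785]
scene 409.21711464791025 321.40262555363535 200.21478817784592 [ 2.28546916  1.36048814 -0.36573372] [-0.24976627 -0.42613701  1.35687265]
```

View pics/top0.png

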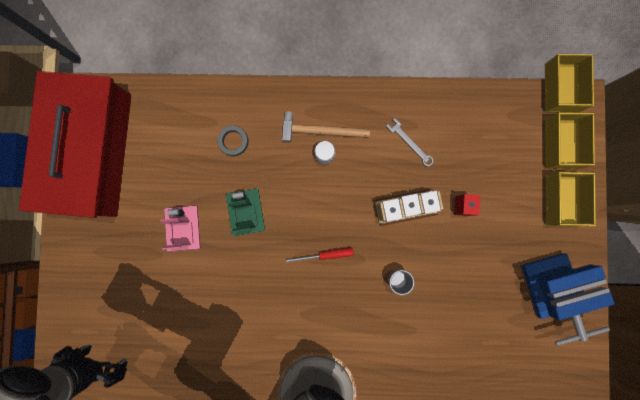

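View pics/scene0.png

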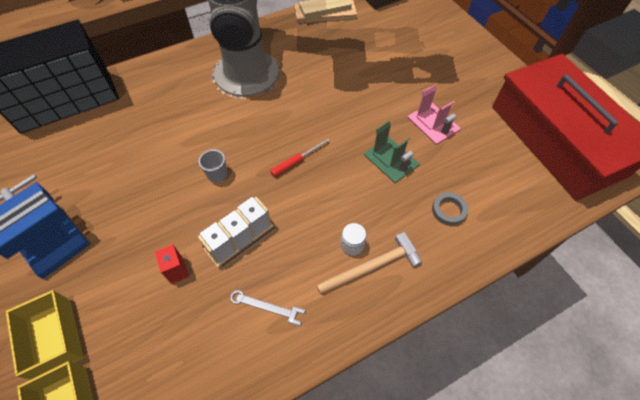

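The candidates are three pale boxes in the rack at top px (390,210), (409,205) and (430,202), against a red look-alike at (467,204). The foot is green at (245,211), against a pink look-alike at (181,228). I choose the three rack boxes and the green foot. Next I measure them and check in a close crop.

```bash
cat > h.py <<'E'
import numpy as np,cv2
def cloud(c):
    d=c["depth"];v,u=np.mgrid[:d.shape[0],:d.shape[1]]
    P=np.stack([(u-c["cx"])/c["fx"]*d,(v-c["cy"])/c["fy"]*d,d],-1)
    R=cv2.Rodrigues(np.asarray(c["rvec"],float))[0]
    return (P-np.asarray(c["tvec"]).ravel())@R   # world
def rect(p):
    r=cv2.minAreaRect((p[:,:2]*1000).astype(np.float32));return np.round(r[0],1),np.round(r[1],1),round(r[2],1)
E
python3 - <<'E'
from h import *
img=[]
for n in("top","scene"):
    c=np.load(n+"0.npz");W=cloud(c);col=c["color"];z=W[...,2]
    hsv=cv2.cvtColor(col,cv2.COLOR_RGB2HSV)
    R={"top":((365,180),(450,232)),"scene":((190,190),(280,270))}[n]
    F={"top":((222,180),(270,240)),"scene":((358,115),(424,185))}[n]
    def sub(b): (u0,v0),(u1,v1)=b; return np.s_[v0:v1,u0:u1]
    s=sub(R);w=W[s];k=(w[...,2]>.082)&(w[...,2]<.1);print(n,"bench z",np.median(z[230:240,270:300]) );print(" rack hi",rect(w[k]),k.sum(),np.median(w[k][:,2]))
    k=(w[...,2]>.004)&(w[...,2]<.1);print(" rack all",rect(w[k]))
    s=sub(F);w=W[s];h=hsv[s];g=(h[...,0]>60)&(h[...,0]<95)&(h[...,1]>90)
    k=g&(w[...,2]<.02)&(w[...,2]>-.003);print(" foot base",rect(w[k]),k.sum())
    k=(w[...,2]>.08)&(w[...,2]<.12);print(" cheeks",rect(w[k]),k.sum(),np.round(w[k][:,2].max(),3))
    k=(w[...,2]>.06)&(w[...,2]<.08)&~g;print(" stub",w[k].mean(0).round(4),k.sum())
    for b in (R,F): img.append(cv2.resize(col[sub(b)],(400,300),interpolation=cv2.INTER_CUBIC))
cv2.imwrite("pics/crop.png",np.vstack([np.hstack(img[:2]),np.hstack(img[2:])])[:,:,::-1])
E
```

```text
top bench z -0.0004669965682906733
 rack hi (array([ 550. , -256.6]), array([ 58.3, 169.3]), 12.5) 1153 0.08751195512319512
 rack all (array([ 553.4, -261.4]), array([152.3, 249.7]), 1.2)
 foot base (array([524.5, 223.6]), array([124.6,  95.5]), 11.3) 1008
 cheeks (array([510.9, 221.5]), array([82.5, 50.5]), 10.9) 140 0.106
 stub [0.571  0.2321 0.0703] 72
scene bench z -0.0020336597480215633
 rack hi (array([ 552.6, -254.9]), array([ 60.5, 169.1]), 12.9) 1411 0.08590021484565655
 rack all (array([ 558.5, -274. ]), array([ 79.6, 212.1]), 11.3)
 foot base (array([0., 0.]), array([0., 0.]), 0.0) 0
 cheeks (array([514. , 219.9]), array([83.1, 53.5]), 9.7) 156 0.102
 stub [0.5393 0.2251 0.0695] 184
```

View pics/crop.png

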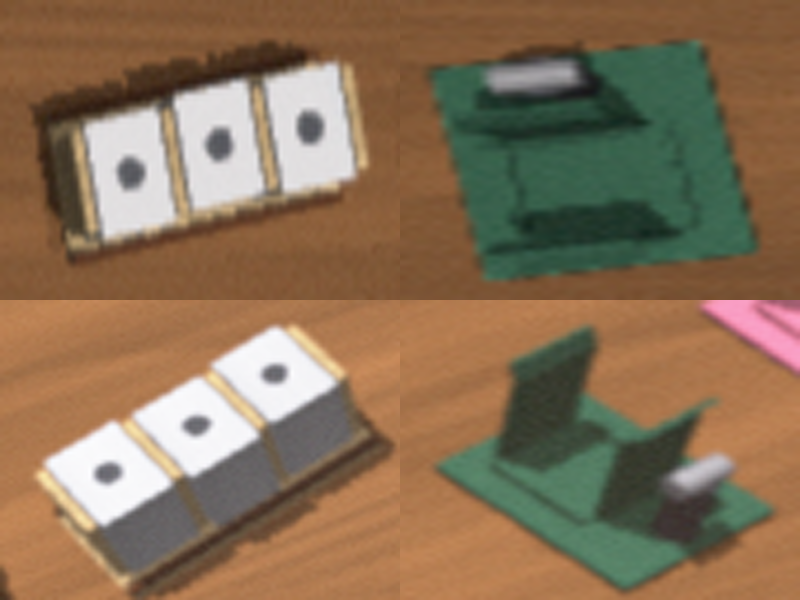

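The crops show three pale-metal boxes in the plywood rack and the green foot with its two cheeks and stub, as described. The rack is at about (551,-256) mm with yaw 12.6°, and the foot is at about (512,221) mm with yaw ~10.5°. I move over the foot first to look with the wrist camera.

```bash
python3 -m handwheel '[[0.43,-0.35,0.1,0.02,-1],[0.43,-0.35,0.1,0.02,-1],[0.43,-0.35,0.1,0.02,-1],[0.43,-0.35,0.1,0.02,-1],[0.43,-0.35,0.1,0.02,-1],[0.43,-0.35,0.1,0.02,-1],[0.43,-0.35,0.1,0.02,-1],[0.43,-0.35,0.1,0.02,-1]]' 40
python3 -m handwheel '[[0.43,-0.35,0.1,0.02,-1],[0.43,-0.35,0.1,0.02,-1],[0.43,-0.35,0.1,0.02,-1],[0.43,-0.35,0.1,0.02,-1],[0.43,-0.35,0.1,0.02,-1],[0.43,-0.35,0.1,0.02,-1],[0,0,0,0,-1],[0,0,0,0,-1]]'
cat >> h.py <<'E'
from scipy.spatial.transform import Rotation as Ro
def wrist():
    from station import read_state,camera
    s=read_state();c=camera("wrist");T=np.asarray(c["T_tool_cam"])
    d=c["depth"];v,u=np.mgrid[:d.shape[0],:d.shape[1]]
    P=np.stack([(u-c["cx"])/c["fx"]*d,(v-c["cy"])/c["fy"]*d,d],-1)
    P=P@T[:3,:3].T+T[:3,3]
    W=P@Ro.from_rotvec(s["orientation"]).as_matrix().T+np.asarray(s["ee_pos"])
    return s,c,W
def tyaw(s):
    y=Ro.from_rotvec(s["orientation"]).as_matrix()[:,1];return np.degrees(np.arctan2(y[1],y[0]))
E
python3 - <<'E'
from h import *
s,c,W=wrist();print(s["ee_pos"],tyaw(s),s["joint_pos"]);cv2.imwrite("pics/w1.png",c["color"][:,:,::-1]);np.savez("w1.npz",W=W,col=c["color"])
E
```

```text
t: 0.9
ee_pos: [0.3421, 0.356, 0.2712]
orientation: [-0.12, -3.139, 0.001]
contact_force: [0.8, 0.1, 1.2]
finger_gap: 0.0853
grasp_force: 0.0
t: 1.7
ee_pos: [0.4704, 0.2516, 0.3007]
orientation: [0.172, -3.136, -0.0]
contact_force: [0.2, 0.3, -0.7]
finger_gap: 0.0853
grasp_force: 0.0
[0.47040932 0.25161522 0.30074211] 96.26811210414242 [ 3.47214920e-01  3.14648640e-01  1.37183548e+00  4.13693061e-04
  1.45637873e+00 -1.33302816e+00]
```

View pics/w1.png

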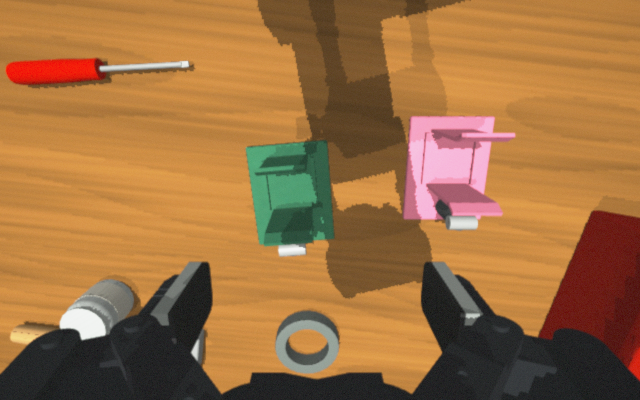

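The wrist view shows the green foot at px (290,193), with the pink one at (455,170) to its right. Next I measure from this view.

Run:
```python
from h import *
d=np.load("w1.npz");W=d["W"];hsv=cv2.cvtColor(d["col"],cv2.COLOR_RGB2HSV);s=np.s_[130:262,240:340]
w=W[s];h=hsv[s];z=w[...,2];g=(h[...,0]>60)&(h[...,0]<95)&(h[...,1]>80)
for a,b in((-.004,.012),(.02,.105),(.09,.11),(.098,.11)):
    k=g&(z>a)&(z<b);print(a,b,rect(w[k]),k.sum())
print("bench",np.median(W[260:290,220:300,2]))
# cheek planes: inner faces
k=g&(z>.03)&(z<.085)
p=w[k];c=np.array([.5125,.2207]);t=np.radians(10.8);q=(p[:,:2]-c)@np.array([[np.cos(t),-np.sin(t)],[np.sin(t),np.cos(t)]])*1000
for m in(q[:,0]<0,q[:,0]>0):
    a=q[m];f=np.polyfit(a[:,1],a[:,0],1);print("cheek x",np.percentile(a[:,0],[5,50,95]).round(1),"y",np.percentile(a[:,1],[1,50,99]).round(1),"slope deg",np.degrees(f[0]).round(2),len(a))
k=(~g)&(z>.055)&(z<.085);print("stub",w[k].mean(0),k.sum())
```

```text
-0.004 0.012 (array([526.3, 226.9]), array([128.4,  98. ]), 11.0) 4926
0.02 0.105 (array([511.6, 224.3]), array([82.6, 50.1]), 11.1) 2279
0.09 0.11 (array([511.5, 224.4]), array([82.7, 49.7]), 11.0) 960
0.098 0.11 (array([511.5, 224.5]), array([82.6, 49.7]), 11.1) 556
bench 3.658526721211919e-05
cheek x [-35.9 -35.6 -35.3] y [-20.7   4.8  28.6] slope deg 0.13 326
cheek x [30.9 31.4 31.9] y [-20.5   4.5  28.9] slope deg -0.15 734
stub [0.57121645 0.23658241 0.07262317] 308
```

```bash
python3 -m handwheel '[[0.086,-0.57,0,-0.058,-1],[0.086,-0.57,0,-0.058,-1],[0.086,-0.57,0,-0.058,-1],[0.086,-0.57,0,-0.058,-1],[0.086,-0.57,0,-0.058,-1],[0.086,-0.57,0,-0.058,-1],[0.086,-0.57,0,-0.058,-1],[0.086,-0.57,0,-0.058,-1]]'
python3 -m handwheel '[[0.086,-0.57,0,-0.058,-1],[0.086,-0.57,0,-0.058,-1],[0.086,-0.57,0,-0.058,-1],[0.086,-0.57,0,-0.058,-1],[0.086,-0.57,0,-0.058,-1],[0.086,-0.57,0,-0.058,-1],[0.086,-0.57,0,-0.058,-1],[0.086,-0.57,0,-0.058,-1]]'
python3 -m handwheel '[[0,0,0,0,-1],[0,0,0,0,-1],[0,0,0,0,-1],[0,0,0,0,-1],[0,0,0,0,-1],[0,0,0,0,-1],[0,0,0,0,-1],[0,0,0,0,-1]]' | tail -5
python3 - <<'E'
from h import *
s,c,W=wrist();print(s["ee_pos"],tyaw(s),s["joint_pos"]);col=c["color"];cv2.imwrite("pics/w2.png",col[:,:,::-1]);np.savez("w2.npz",W=W,col=col)
z=W[...,2];k=(z>.08)&(z<.1)&(np.abs(W[...,0]-.551)<.07)&(np.abs(W[...,1]+.256)<.12)
print("rack",rect(W[k]),k.sum(),np.median(z[k]))
hsv=cv2.cvtColor(col,cv2.COLOR_RGB2HSV);m=(k&(hsv[...,1]<50)).astype(np.uint8)
m=cv2.morphologyEx(m,cv2.MORPH_OPEN,np.ones((3,3)))
n,l,st,_=cv2.connectedComponentsWithStats(m)
for i in range(1,n):
    if st[i,4]>200: print("box",rect(W[l==i]),st[i])
E
```

```text
t: 2.55
ee_pos: [0.5043, 0.024, 0.3012]
orientation: [-0.959, -2.991, -0.0]
contact_force: [0.1, -1.6, -0.1]
finger_gap: 0.0851
grasp_force: 0.0
t: 3.35
ee_pos: [0.5394, -0.2038, 0.3012]
orientation: [-1.962, -2.453, -0.0]
contact_force: [0.2, 0.9, -0.8]
finger_gap: 0.0852
grasp_force: 0.0
ee_pos: [0.5393, -0.204, 0.3014]
orientation: [1.959, 2.456, 0.0]
contact_force: [-0.4, 0.4, 0.3]
finger_gap: 0.085
grasp_force: 0.0
[ 0.53931166 -0.20400529  0.30135842] 12.849269744896901 [-4.94561759e-01  3.98413626e-01  1.24680198e+00  6.84040163e-05
  1.49623609e+00 -7.18828910e-01]
rack (array([ 551.7, -253. ]), array([ 58.9, 168.5]), 12.7) 7877 0.08793255470991143
box (array([ 538.7, -201.7]), array([55.8, 46.6]), 12.3) [ 288  141   56   46 2498]
box (array([ 553.5, -253.7]), array([55.8, 46.9]), 12.6) [ 292  193   54   42 2176]
box (array([ 562.5, -307. ]), array([55.8, 47.2]), 12.2) [ 290  241   52   39 1935]
```

View pics/w2.png

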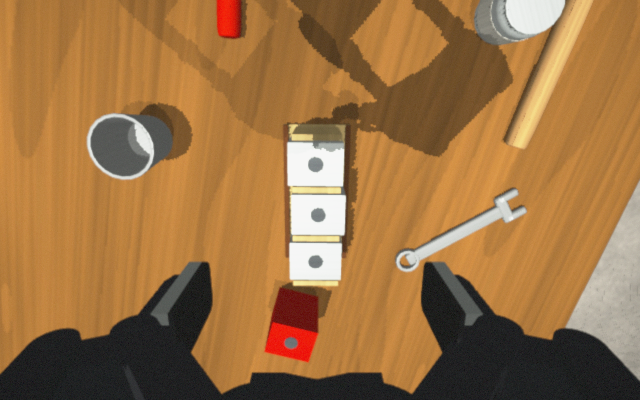

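The three box tops show at px (315,164), (318,215) and (315,262), with the red look-alike at (293,320). I grip the first box, lift it slightly and weigh it.

```bash
python3 -m handwheel '[[0,0.03,-0.73,0,-1],[0,0,-0.73,0,-1],[0,0,-0.73,0,-1],[0,0,-0.73,0,-1],[0,0,-0.73,0,-1],[0,0,-0.73,0,-1],[0,0,-0.73,0,-1],[0,0,0,0,-1]]' 40
python3 -m handwheel '[[0,0,0,0,1],[0,0,0,0,1],[0,0,0,0,1],[0,0,0,0,1],[0,0,0,0,1],[0,0,0,0,1],[0,0,0,0,1],[0,0,0,0,1]]' 40
python3 -m handwheel '[[0,0,0.1,0,1],[0,0,0.1,0,1],[0,0,0.1,0,1],[0,0,0.1,0,1],[0,0,0,0,1],[0,0,0,0,1],[0,0,0,0,1],[0,0,0,0,1]]'
python3 -m handwheel '[[0,0,0,0,1],[0,0,0,0,1],[0,0,0,0,1],[0,0,0,0,1],[0,0,0,0,1],[0,0,0,0,1],[0,0,0,0,1],[0,0,0,0,1]]'
```

```text
t: 5.0
ee_pos: [0.5362, -0.2011, 0.0412]
orientation: [-1.953, -2.448, 0.003]
contact_force: [-0.3, 0.1, 0.5]
finger_gap: 0.0851
grasp_force: 0.0
t: 5.8
ee_pos: [0.5406, -0.2034, 0.0482]
orientation: [1.956, 2.453, 0.001]
contact_force: [0.2, -1.0, 7.4]
finger_gap: 0.0556
grasp_force: 44.2
t: 6.6
ee_pos: [0.5391, -0.2025, 0.0655]
orientation: [-1.959, -2.456, 0.0]
contact_force: [0.6, -0.5, -2.1]
finger_gap: 0.0556
grasp_force: 43.3
t: 7.4
ee_pos: [0.5393, -0.2026, 0.0658]
orientation: [1.959, 2.456, 0.0]
contact_force: [0.6, 0.5, -2.8]
finger_gap: 0.0551
grasp_force: 43.3
```

Box one weighs about 2.4 N, so it is light. I set it back and try the middle one.

```bash
python3 -m handwheel '[[0,0,-0.1,0,1],[0,0,-0.1,0,1],[0,0,-0.1,0,1],[0,0,-0.08,0,1],[0,0,-0.02,0,1],[0,0,0,0,1],[0,0,0,0,1],[0,0,0,0,1]]'
python3 -m handwheel '[[0,0,0,0,-1],[0,0,0,0,-1],[0,0,0,0,-1],[0,0,0,0,-1],[0,0,0,0,-1],[0,0,0,0,-1],[0,0,0,0,-1],[0,0,0.1,0,-1]]'|sed -n 1,2p
python3 -m handwheel '[[0,0,0.5,0,-1],[0,0,0.5,0,-1],[0,0,0.5,0,-1],[0,0,0,0,-1],[0.07,-0.25,0,0,-1],[0.07,-0.25,0,0,-1],[0.07,-0.25,0,0,-1],[0.07,-0.25,0,0,-1]]'
python3 -m handwheel '[[0,0,0,0,-1],[0,0,0,0,-1],[0,0,-0.4,0,-1],[0,0,-0.4,0,-1],[0,0,-0.4,0,-1],[0,0,-0.4,0,-1],[0,0,0,0,-1],[0,0,0,0,-1]]'
python3 -m handwheel '[[0,0,0,0,1],[0,0,0,0,1],[0,0,0,0,1],[0,0,0,0,1],[0,0,0,0,1],[0,0,0,0,1],[0,0,0,0,1],[0,0,0,0,1]]' 60
python3 -m handwheel '[[0,0,0.1,0,1],[0,0,0.1,0,1],[0,0,0.1,0,1],[0,0,0.1,0,1],[0,0,0,0,1],[0,0,0,0,1],[0,0,0,0,1],[0,0,0,0,1]]'
```

```text
t: 8.2
ee_pos: [0.539, -0.2025, 0.0482]
orientation: [1.959, 2.456, -0.0]
contact_force: [-8.9, 3.3, 21.0]
finger_gap: 0.0556
grasp_force: 45.8
t: 9.0
ee_pos: [0.5389, -0.2024, 0.0504]
t: 9.8
ee_pos: [0.5533, -0.254, 0.1248]
orientation: [-1.959, -2.454, 0.0]
contact_force: [0.7, -0.1, 0.1]
finger_gap: 0.0854
grasp_force: 0.0
t: 10.6
ee_pos: [0.5533, -0.2522, 0.046]
orientation: [-1.958, -2.456, -0.0]
contact_force: [0.2, -0.2, -0.4]
finger_gap: 0.0858
grasp_force: 0.0
t: 11.4
ee_pos: [0.554, -0.253, 0.0473]
orientation: [1.957, 2.454, 0.001]
contact_force: [-0.3, 1.0, 5.9]
finger_gap: 0.0555
grasp_force: 64.4
t: 12.2
ee_pos: [0.5532, -0.2525, 0.0655]
orientation: [-1.959, -2.456, 0.0]
contact_force: [0.2, -0.2, -1.5]
finger_gap: 0.0558
grasp_force: 63.8
```

The middle box reads about 1.5–2 N, also light. I put it back and try the third.

```bash
python3 -m handwheel '[[0,0,0,0,1],[0,0,0,0,1],[0,0,-0.1,0,1],[0,0,-0.1,0,1],[0,0,-0.1,0,1],[0,0,-0.06,0,1],[0,0,-0.01,0,1],[0,0,0,0,1]]'
python3 -m handwheel '[[0,0,0,0,-1],[0,0,0,0,-1],[0,0,0,0,-1],[0,0,0,0,-1],[0,0,0,0,-1],[0,0,0,0,-1],[0,0,0,0,-1],[0,0,0.1,0,-1]]'|sed -n 1,2p
python3 -m handwheel '[[0,0,0.5,0,-1],[0,0,0.5,0,-1],[0,0,0.5,0,-1],[0,0,0,0,-1],[0.05,-0.27,0,0,-1],[0.05,-0.27,0,0,-1],[0.05,-0.27,0,0,-1],[0.05,-0.27,0,0,-1]]'
python3 -m handwheel '[[0,0,0,0,-1],[0,0,0,0,-1],[0,0,-0.4,0,-1],[0,0,-0.4,0,-1],[0,0,-0.4,0,-1],[0,0,-0.4,0,-1],[0,0,0,0,-1],[0,0,0,0,-1]]'
python3 -m handwheel '[[0,0,0,0,1],[0,0,0,0,1],[0,0,0,0,1],[0,0,0,0,1],[0,0,0,0,1],[0,0,0,0,1],[0,0,0,0,1],[0,0,0,0,1]]' 70
python3 -m handwheel '[[0,0,0.1,0,1],[0,0,0.1,0,1],[0,0,0.1,0,1],[0,0,0.1,0,1],[0,0,0,0,1],[0,0,0,0,1],[0,0,0,0,1],[0,0,0,0,1]]'
```

```text
t: 13.0
ee_pos: [0.5532, -0.2525, 0.0473]
orientation: [-1.959, -2.456, -0.0]
contact_force: [-1.0, 0.5, 0.9]
finger_gap: 0.0555
grasp_force: 64.1
t: 13.8
ee_pos: [0.5529, -0.2523, 0.0519]
t: 14.6
ee_pos: [0.5631, -0.3081, 0.1262]
orientation: [-1.959, -2.454, 0.0]
contact_force: [0.0, 0.9, 0.2]
finger_gap: 0.0856
grasp_force: 0.0
t: 15.4
ee_pos: [0.5634, -0.3062, 0.0475]
orientation: [-1.958, -2.456, -0.0]
contact_force: [0.2, -0.7, -0.5]
finger_gap: 0.0854
grasp_force: 0.0
t: 16.2
ee_pos: [0.5635, -0.3072, 0.049]
orientation: [1.958, 2.455, -0.001]
contact_force: [-2.5, -0.4, 5.8]
finger_gap: 0.0554
grasp_force: 76.8
t: 17.0
ee_pos: [0.5631, -0.3065, 0.067]
orientation: [-1.959, -2.455, -0.0]
contact_force: [-0.1, 0.2, -7.8]
finger_gap: 0.0551
grasp_force: 75.6
```

The third box reads -7.8 N, so it is the heavy one. I carry it to the free bench spot at about (0.55, 0.03) and set it down to regrip across its 44 mm width.

```bash
python3 -m handwheel '[[0,0,0.2,0,1],[0,0,0.3,0,1],[0,0,0.4,0,1],[0,0,0.4,0,1],[0,0,0.4,0,1],[0,0,0.2,0,1],[0,0,0,0,1],[0,0,0,0,1]]'
python3 -m handwheel '[[-0.02,0.2,0,0,1],[-0.02,0.42,0,0,1],[-0.02,0.42,0,0,1],[-0.02,0.42,0,0,1],[-0.02,0.42,0,0,1],[-0.02,0.42,0,0,1],[-0.02,0.42,0,0,1],[-0.02,0.42,0,0,1]]'
python3 -m handwheel '[[-0.02,0.42,0,0,1],[-0.02,0.42,0,0,1],[-0.02,0.42,0,0,1],[-0.02,0.42,0,0,1],[-0.02,0.42,0,0,1],[-0.02,0.42,0,0,1],[-0.02,0.42,0,0,1],[-0.02,0.42,0,0,1]]'
python3 -m handwheel '[[0,0.2,0,0,1],[0,0,0,0,1],[0,0,-0.4,0,1],[0,0,-0.4,0,1],[0,0,-0.4,0,1],[0,0,-0.4,0,1],[0,0,-0.2,0,1],[0,0,0,0,1]]'
```

```text
t: 17.8
ee_pos: [0.5629, -0.3063, 0.1617]
orientation: [-1.958, -2.455, -0.0]
contact_force: [-0.7, 0.2, -8.0]
finger_gap: 0.0551
grasp_force: 76.2
t: 18.6
ee_pos: [0.555, -0.1477, 0.1622]
orientation: [-1.958, -2.456, -0.0]
contact_force: [-0.2, -1.2, -7.4]
finger_gap: 0.0551
grasp_force: 76.1
t: 19.4
ee_pos: [0.5467, 0.0202, 0.1622]
orientation: [-1.958, -2.456, -0.0]
contact_force: [0.1, -0.2, -6.5]
finger_gap: 0.0555
grasp_force: 76.1
t: 20.2
ee_pos: [0.5464, 0.0278, 0.071]
orientation: [-1.958, -2.454, 0.003]
contact_force: [-0.1, -0.3, -8.3]
finger_gap: 0.0552
grasp_force: 76.2
```

```bash
python3 -m handwheel '[[0,0,-0.2,0,1],[0,0,-0.2,0,1],[0,0,-0.1,0,1],[0,0,-0.04,0,1],[0,0,-0.02,0,1],[0,0,-0.02,0,1],[0,0,0,0,1],[0,0,0,0,1]]'
```

```text
t: 21.0
ee_pos: [0.5475, 0.0284, 0.0436]
orientation: [1.959, 2.456, 0.0]
contact_force: [-0.8, 0.0, -8.5]
finger_gap: 0.0552
grasp_force: 76.6
```

```bash
python3 -m handwheel '[[0,0,-0.02,0,1],[0,0,-0.02,0,1],[0,0,0,0,1],[0,0,0,0,1],[0,0,-0.01,0,1],[0,0,0,0,1],[0,0,0,0,1],[0,0,0,0,1]]'
```

```text
t: 21.8
ee_pos: [0.5474, 0.0284, 0.041]
orientation: [1.959, 2.456, 0.0]
contact_force: [-0.1, 0.1, -6.1]
finger_gap: 0.0555
grasp_force: 76.8
```

```bash
python3 -m handwheel '[[0,0,-0.01,0,1],[0,0,-0.01,0,1],[0,0,0,0,1],[0,0,0,0,1],[0,0,0,0,1],[0,0,0,0,1],[0,0,0,0,1],[0,0,0,0,1]]'
```

```text
t: 22.6
ee_pos: [0.5474, 0.0284, 0.0409]
orientation: [1.959, 2.456, 0.001]
contact_force: [-4.0, 1.0, 5.1]
finger_gap: 0.0549
grasp_force: 78.2
```

On the bench. I release, rise, turn +90° and regrip across the width.

```bash
python3 -m handwheel '[[0,0,0,0,-1],[0,0,0,0,-1],[0,0,0,0,-1],[0,0,0,0,-1],[0,0,0,0,-1],[0,0,0,0,-1],[0,0,0,0,-1],[0,0,0.1,0,-1]]'
python3 -m handwheel '[[0,0,0.4,0,-1],[0,0,0.5,0,-1],[0,0,0.5,0,-1],[0,0,0.5,0,-1],[0,0,0.5,0.08,-1],[0,0,0,0.08,-1],[0,0,0,0.08,-1],[0,0,0,0.08,-1]]'
python3 -m handwheel '[[0,0,0,0.08,-1],[0,0,0,0.08,-1],[0,0,0,0.08,-1],[0,0,0,0.08,-1],[0,0,0,0.08,-1],[0,0,0,0.08,-1],[0,0,0,0.08,-1],[0,0,0,0.08,-1]]'
python3 -m handwheel '[[0,0,0,0.04,-1],[0,0,0,0,-1],[0,0,0,0,-1],[0,0,0,0,-1],[0,0,0,0,-1],[0,0,0,0,-1],[0,0,0,0,-1],[0,0,0,0,-1]]'
python3 - <<'E'
from h import *
s,c,W=wrist();print(s["ee_pos"],tyaw(s),s["joint_pos"]);cv2.imwrite("pics/w3.png",c["color"][:,:,::-1])
z=W[...,2];k=(z>.07)&(z<.09)&(np.hypot(W[...,0]-.547,W[...,1]-.028)<.045)
print(rect(W[k]),k.sum(),np.median(z[k]))
E
```

```text
t: 23.4
ee_pos: [0.5469, 0.0284, 0.0444]
orientation: [-1.958, -2.455, 0.001]
contact_force: [-0.6, -0.7, 0.3]
finger_gap: 0.0851
grasp_force: 0.0
t: 24.2
ee_pos: [0.5473, 0.0284, 0.1655]
orientation: [1.279, 2.869, 0.001]
contact_force: [0.5, 0.4, -0.5]
finger_gap: 0.0853
grasp_force: 0.0
t: 25.0
ee_pos: [0.5473, 0.0284, 0.1652]
orientation: [-0.261, 3.13, 0.0]
contact_force: [0.9, 0.5, -0.5]
finger_gap: 0.0856
grasp_force: 0.0
t: 25.8
ee_pos: [0.5473, 0.0284, 0.1648]
orientation: [0.351, -3.122, -0.0]
contact_force: [-0.7, -0.1, 0.0]
finger_gap: 0.0855
grasp_force: 0.0
[0.54730554 0.02837881 0.16479491] 102.8342632046768 [-8.80866155e-02  4.44609502e-01  1.55950844e+00  5.88755310e-05
  1.13754943e+00 -1.88290781e+00]
(array([547.5,  29.7]), array([56.8, 44.1]), 13.0) 5468 0.08007238555857128
```

View pics/w3.png

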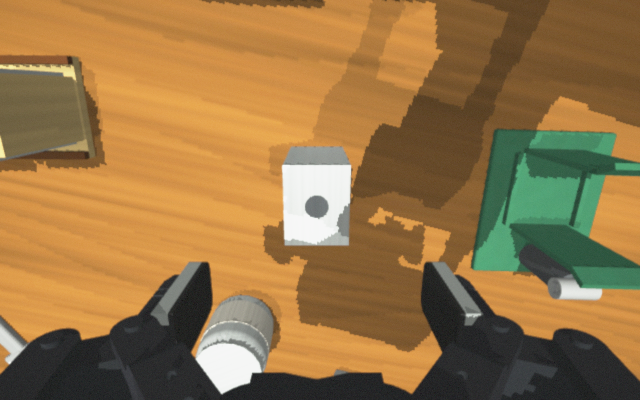

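The box stands upright at px (316,205). Its known position shows the wrist camera has a bias of about +1.3 mm in y, so the foot is at about (511.5, 223). I grip and lift.

```bash
python3 -m handwheel '[[0,0,-0.4,0,-1],[0,0,-0.4,0,-1],[0,0,-0.4,0,-1],[0,0,-0.4,0,-1],[0,0,-0.4,0,-1],[0,0,-0.38,0,-1],[0,0,0,0,-1],[0,0,0,0,-1]]'
python3 -m handwheel '[[0,0,0,0,1],[0,0,0,0,1],[0,0,0,0,1],[0,0,0,0,1],[0,0,0,0,1],[0,0,0,0,1],[0,0,0,0,1],[0,0,0,0,1]]' 80
python3 -m handwheel '[[0,0,0.1,0,1],[0,0,0.3,0,1],[0,0,0.5,0,1],[0,0,0.5,0,1],[0,0,0.5,0,1],[0,0,0.5,0,1],[0,0,0.3,0,1],[0,0,0,0,1]]'
python3 -m handwheel '[[-0.06,0.2,0,-0.01,1],[-0.06,0.3,0,-0.01,1],[-0.06,0.35,0,0,1],[-0.06,0.35,0,0,1],[-0.06,0.35,0,0,1],[-0.06,0.35,0,0,1],[-0.06,0.35,0,0,1],[-0.06,0.35,0,0,1]]'
python3 -m handwheel '[[-0.06,0.35,0,0,1],[-0.06,0.35,0,0,1],[-0.06,0.3,0,0,1],[-0.05,0.25,0,0,1],[0,0,0,0,1],[0,0,0,0,1],[0,0,0,0,1],[0,0,0,0,1]]'
```

```text
t: 26.65
ee_pos: [0.5474, 0.0284, 0.046]
orientation: [0.351, -3.122, -0.0]
contact_force: [-0.2, -0.8, 0.6]
finger_gap: 0.0852
grasp_force: 0.0
t: 27.45
ee_pos: [0.5481, 0.0285, 0.0469]
orientation: [-0.351, 3.12, -0.0]
contact_force: [0.1, 1.9, 5.9]
finger_gap: 0.0432
grasp_force: 83.3
t: 28.25
ee_pos: [0.5477, 0.0283, 0.1821]
orientation: [-0.351, 3.12, -0.001]
contact_force: [0.4, 0.5, -7.2]
finger_gap: 0.0429
grasp_force: 83.2
t: 29.05
ee_pos: [0.5218, 0.1588, 0.1786]
orientation: [0.302, -3.123, 0.0]
contact_force: [0.4, 0.5, -8.7]
finger_gap: 0.043
grasp_force: 83.2
t: 29.85
ee_pos: [0.512, 0.2203, 0.1808]
orientation: [0.301, -3.127, 0.0]
contact_force: [-0.4, 0.2, -8.0]
finger_gap: 0.0428
grasp_force: 83.5
```

Run:
```python
from h import *
from station import camera
s,c,W=wrist();print(s["ee_pos"],tyaw(s));col=c["color"];cv2.imwrite("pics/w4.png",col[:,:,::-1])
z=W[...,2];h=cv2.cvtColor(col,cv2.COLOR_RGB2HSV);near=np.hypot(W[...,0]-.5115,W[...,1]-.223)<.075
g=(h[...,0]>60)&(h[...,0]<95)&(h[...,1]>80)&near
for a,b in((-.004,.012),(.09,.11)):
    k=g&(z>a)&(z<b);print(a,b,rect(W[k]) if k.sum()>10 else 0,k.sum())
k=near&(z>.205)&(z<.225);print("box top",rect(W[k]) if k.sum()>10 else 0,k.sum())
k=near&~g&(z>.05)&(z<.08);print("stub",W[k].mean(0),k.sum())
for n in("scene",):
    c=camera(n);W=cloud(c);z=W[...,2];h=cv2.cvtColor(c["color"],cv2.COLOR_RGB2HSV);near=np.hypot(W[...,0]-.5115,W[...,1]-.223)<.075
    g=(h[...,0]>60)&(h[...,0]<95)&(h[...,1]>60)&near&(z>.085)&(z<.11);print(n,"cheeks",rect(W[g]) if g.sum()>10 else 0,g.sum())
```

```text
[0.51196448 0.22028806 0.18076843] 100.99232460112871
-0.004 0.012 (array([502.2, 222. ]), array([78.9, 98.5]), 10.9) 5078
0.09 0.11 (array([476. , 217.3]), array([ 9.1, 49.9]), 11.2) 948
box top (array([511.8, 222.2]), array([57.2, 82.9]), 11.2) 20837
stub [nan nan nan] 0
scene cheeks 0 0<stdin>:9: RuntimeWarning: Mean of empty slice.
  ret = um.true_divide(
```

View pics/w4.png

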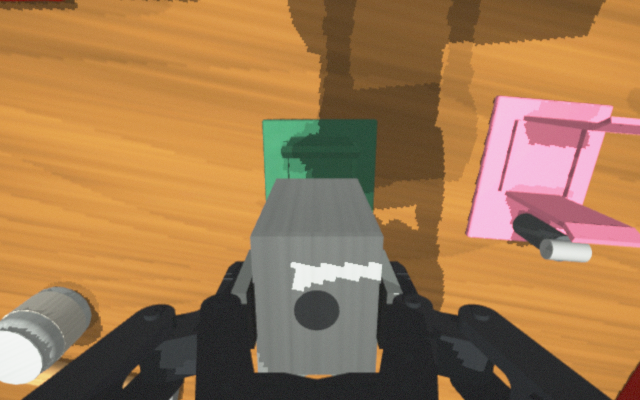

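The box is held squarely over the green cradle, with the rear cheek visible at px (320,150). The cheek gives a foot centre of about (512,223) after bias. I shift 2.8 mm in y and lower it in stages.

```bash
python3 -m handwheel '[[0,0.056,0,0,1],[0,0,-0.2,0,1],[0,0,-0.2,0,1],[0,0,-0.2,0,1],[0,0,-0.2,0,1],[0,0,-0.2,0,1],[0,0,0,0,1],[0,0,0,0,1]]'
python3 -m handwheel '[[0,0,-0.1,0,1],[0,0,-0.1,0,1],[0,0,-0.1,0,1],[0,0,-0.1,0,1],[0,0,-0.1,0,1],[0,0,-0.1,0,1],[0,0,0,0,1],[0,0,0,0,1]]'
```

```text
t: 30.75
ee_pos: [0.5118, 0.2237, 0.1306]
orientation: [0.302, -3.127, -0.0]
contact_force: [0.8, 0.4, -8.5]
finger_gap: 0.0429
grasp_force: 83.5
t: 31.55
ee_pos: [0.5118, 0.2237, 0.1007]
orientation: [0.302, -3.127, -0.0]
contact_force: [0.2, 0.5, -7.9]
finger_gap: 0.0433
grasp_force: 83.6
```

No side forces, so the box is between the cheeks. I continue slowly towards a TCP height of about 0.055.

```bash
python3 -m handwheel '[[0,0,-0.1,0,1],[0,0,-0.1,0,1],[0,0,-0.1,0,1],[0,0,-0.1,0,1],[0,0,-0.1,0,1],[0,0,-0.1,0,1],[0,0,-0.1,0,1],[0,0,0,0,1]]'
python3 -m handwheel '[[0,0,-0.06,0,1],[0,0,-0.04,0,1],[0,0,-0.02,0,1],[0,0,-0.02,0,1],[0,0,0,0,1],[0,0,0,0,1],[0,0,0,0,1],[0,0,0,0,1]]'
```

```text
t: 32.35
ee_pos: [0.5113, 0.2235, 0.0649]
orientation: [0.302, -3.125, 0.0]
contact_force: [-0.3, -0.1, -7.2]
finger_gap: 0.043
grasp_force: 83.6
t: 33.15
ee_pos: [0.5119, 0.2237, 0.0589]
orientation: [-0.302, 3.127, 0.0]
contact_force: [-0.2, 0.0, -8.2]
finger_gap: 0.043
grasp_force: 83.6
```

```bash
python3 -m handwheel '[[0,0,-0.02,0,1],[0,0,-0.02,0,1],[0,0,-0.02,0,1],[0,0,0,0,1],[0,0,0,0,1],[0,0,0,0,1],[0,0,0,0,1],[0,0,0,0,1]]'
```

```text
t: 33.95
ee_pos: [0.5118, 0.2237, 0.0558]
orientation: [-0.302, 3.127, 0.0]
contact_force: [0.4, 0.3, -7.1]
finger_gap: 0.0429
grasp_force: 83.6
```

```bash
python3 -m handwheel '[[0,0,-0.02,0,1],[0,0,-0.01,0,1],[0,0,0,0,1],[0,0,0,0,1],[0,0,0,0,1],[0,0,0,0,1],[0,0,0,0,1],[0,0,0,0,1]]'
```

```text
t: 34.75
ee_pos: [0.512, 0.2238, 0.0549]
orientation: [-0.302, 3.126, 0.0]
contact_force: [-2.7, -0.2, 5.2]
finger_gap: 0.0431
grasp_force: 84.9
```

Contact force went from -7 to +5 N, so the box is seated. I release, rise and check.

```bash
python3 -m handwheel '[[0,0,0,0,-1],[0,0,0,0,-1],[0,0,0,0,-1],[0,0,0,0,-1],[0,0,0,0,-1],[0,0,0,0,-1],[0,0,0,0,-1],[0,0,0.1,0,-1]]'
python3 -m handwheel '[[0,0,0.3,0,-1],[0,0,0.5,0,-1],[0,0,0.6,0,-1],[0,0,0.6,0,-1],[0,0,0.6,0,-1],[0,0,0.6,0,-1],[0,0,0.6,0,-1],[0,0,0.6,0,-1]]'
python3 -m handwheel '[[-0.4,-0.4,0,0,-1],[-0.4,-0.4,0,0,-1],[-0.4,-0.4,0,0,-1],[-0.2,-0.4,0,0,-1],[0,-0.3,0,0,-1],[0,0,0,0,-1],[0,0,0,0,-1],[0,0,0,0,-1]]'
python3 - <<'E'
from h import *
from station import camera
s,c,W=wrist();out=[c["color"]]
def box(W,col,n):
    z=W[...,2];h=cv2.cvtColor(col,cv2.COLOR_RGB2HSV)
    near=np.hypot(W[...,0]-.512,W[...,1]-.224)<.06
    g=(h[...,0]>60)&(h[...,0]<95)&(h[...,1]>60)
    for nm,k in(("box",near&~g&(z>.08)&(z<.096)),("cheeks",near&g&(z>.092)&(z<.11))):
        print(n,nm,rect(W[k]) if k.sum()>10 else 0,k.sum(),np.median(z[k]))
    k=(z>.08)&(z<.1)&(np.abs(W[...,0]-.551)<.07)&(np.abs(W[...,1]+.253)<.12)&(h[...,1]<50)
    m=cv2.morphologyEx(k.astype(np.uint8),cv2.MORPH_OPEN,np.ones((2,2)));N,l,st,_=cv2.connectedComponentsWithStats(m)
    for i in range(1,N):
        if st[i,4]>80: print(n,"rackbox",rect(W[l==i]),np.round(np.percentile(W[l==i][:,2],[5,95]),4))
box(W,c["color"],"wrist")
for n in("top","scene"):
    c=camera(n);box(cloud(c),c["color"],n);out.append(c["color"])
im=np.hstack([cv2.resize(out[0][0:400,120:640],(400,300)),cv2.resize(out[1],(400,300))]);im=np.vstack([im,cv2.resize(out[2][60:360,150:550],(800,300))])
cv2.imwrite("pics/f.png",im[:,:,::-1])
E
```

```text
t: 35.55
ee_pos: [0.5114, 0.2236, 0.0589]
orientation: [0.302, -3.126, 0.0]
contact_force: [-0.7, -0.4, 0.6]
finger_gap: 0.0856
grasp_force: 0.0
t: 36.35
ee_pos: [0.5115, 0.2236, 0.2811]
orientation: [-0.302, 3.127, 0.0]
contact_force: [1.1, 0.3, -0.5]
finger_gap: 0.0854
grasp_force: 0.0
t: 37.15
ee_pos: [0.4419, 0.1293, 0.2794]
orientation: [-0.303, 3.127, 0.001]
contact_force: [-0.6, 0.3, -0.3]
finger_gap: 0.0853
grasp_force: 0.0
wrist box (array([513.4, 224.6]), array([70.9, 49.9]), 11.0) 2398 0.08794806861415763
wrist cheeks (array([511.8, 223.9]), array([83.7, 49.4]), 11.2) 842 0.10021222283168259
top box (array([512.5, 222. ]), array([52.1, 44.7]), 10.5) 293 0.0872159485828078
top cheeks (array([546.4, 227.9]), array([ 9.9, 50.1]), 11.7) 63 0.09854648688514867
top rackbox (array([ 527.6, -157.1]), array([ 56.5, 285.6]), 11.9) [0.0099 0.091 ]
top rackbox (array([ 517.7, -129.7]), array([ 56.8, 228.1]), 12.4) [0.0109 0.0909]
scene box (array([512.2, 221.9]), array([77. , 51.1]), 10.8) 382 0.08562247638621537
scene cheeks 0 4 0.09754132304634565
scene rackbox (array([ 780.2, -226.7]), array([ 58.9, 538.7]), 83.3) [0.0789 0.0887]
scene rackbox (array([ 785.4, -256.1]), array([ 54.8, 518.7]), 89.2) [0.0778 0.0882]
```

View pics/f.png

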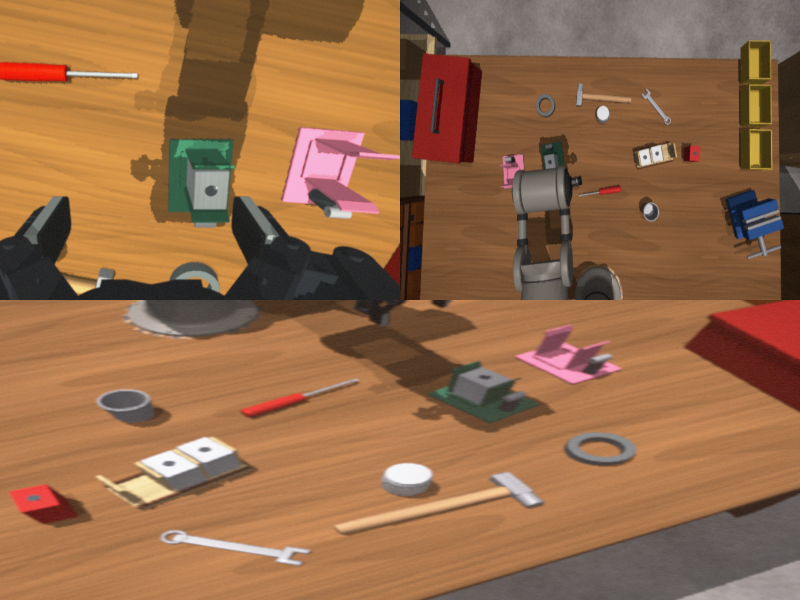

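The heavy box sits between the green cheeks with its top at z≈0.088, which means it is on the cradle floor. The two light boxes stand upright in the rack, and the bystanders are where they were.

```bash
python3 -c "
from station import job_done;print(job_done())"
```

```text
the job is handed in; nothing more can be done
None
```

I found the heavy box by weight (about 7.8 N, against about 2 N for the other two) and lowered it gently into the green lamp foot's cradle. The two light boxes stand upright in the rack, nothing else was moved, and the job was handed in at about 37 s without a verdict being shown.

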